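# Vent the bottle cap before heating

### The arm

A 7-joint arm with a two-finger parallel gripper is mounted at the origin on the work surface. World frame = base frame: x ahead of the robot, y to its left, z up, the work surface at z = 0. Lengths are in m, angles in rad, forces in N, time in s.
With the tool pointing down it reaches from about 0.4 to 0.85 m from the base axis. Payload 4.5 kg.
Tool frame: the origin (TCP) lies midway between the tips of the shut fingers; the grasp point (between the pads) lies 19 mm behind it; z points along the fingers, y is the direction in which the jaws open and shut (so a half turn about z gives the same grasp; the last joint's range is limited). The gripper opens to 85 mm and grips with 20 to 120 N. Pads are 22 mm wide; open, the fingers measure 114 mm over their backs; the gripper's body (76 mm by 85 mm) begins 54 mm behind the grasp point. The pads swing forward as they close: fully open they stand 13 mm farther back than shut.
Start: joints at [1.38, 0.689, -0.195, 1.565, 0.157, 0.902, -0.215], TCP at [0.139, -0.609, 0.231] pointing down, gripper open.
Joint ranges: [-3.01, 3.01], [-0.46, 2.08], [-1.47, 1.51], [0.13, 2.56], [-1, 4.14], [0.04, 2.09], [-2.66, 2.66]. Speed limits (rad/s): [2.57, 2.57, 3.14, 3.14, 3.14, 3.14, 3.14].

### API

Orientations are given as a unit quaternion [x, y, z, w].
In Python, from rig import telemetry, get_image, close_job, recognise gives the robot as it stands. The module is installed in compiled form; this text tells all that it offers.
- The arm moves only by the tool drive_tool, never from a script. Its argument "targets" is a list of rows, each a list of 3 entries, a list of its own where there are three numbers: the closure, from -1 (fully open) to 1 (shut), so that 0 is half open, then the shift along the world's x, y, z in cm, then the turn, a rotation vector about the world's x, y, z in rad. In form: [[grip, [dx, dy, dz], [ax, ay, az]], ...]. A call has exactly 8 rows; each row shifts and turns the commanded pose from where the row before left it; what a row does not reach is not made up. A row lasts 1/10 s, in which the tool goes at most 50 mm and 8.59 degrees, less where a joint would pass 70% of its speed; a pose out of reach is approached as far as the arm can. A call with a gripper value outside its range is refused whole. The fingers move at their own pace and stop on an object; the grip force is fixed at half the most. Time passes only in rows, so rows that do not move let the fingers close, or fill a call up. It gives the time, the measured TCP pose, the force and the opening at its end, in the units of the state.
- telemetry.read_state(): the state, without advancing time (a new reading comes with each control period).
- get_image(name): name is "scene" or "top" or "wrist"; returns a dict with "img" (480x640x3 uint8, red, green, blue), "camera_matrix" (3x3 intrinsics, pixels), "distortion" ([k1, k2, p1, p2, k3] as OpenCV has them; the pictures are not rectified), "eye" and "orientation" of the camera in the world. Camera axes: x right, y down, z forward; pixel columns grow to the right and rows downward; lengths in m; the calibration is good to about 2 mm. A picture is of the moment at which its call begins. There is no depth.
- close_job(): hands the job in, once; it reports no verdict.
Trained networks look in a picture, given as the dict that the camera call returned (one of the last four; its "shot" number tells which), for a name from the list of things; names that differ only in an ending like _2 or _b are one class to them, and where a whole thing is asked for, a point or a joint stands for the part that bears it (a point fixed in the world has none). Each returns a list of dicts, best first, with "p" (0 to 1); they miss things now and then, are a little off and sometimes report something else, mostly with a low value. They report only what shows in the picture. A call takes as long as a camera call.
- recognise(target, picture): "position" ([x, y, z] in m, in world coordinates, good to about 4 mm: the middle of the surface that is visible of it).
The state is a dict: "time_s": time; "joints": joint angles; "joint_vel": joint speeds; "joint_torque": joint torques, N m; "tool_pos": TCP position; "eef_rot": TCP orientation; "contact_force": force on the tool from outside, world axes, zero at the start; "moment": the same for the moment, N m; "finger_gap": finger opening in m.
Only numpy, scipy, OpenCV 4.12 (cv2) and the standard library are available. Lean on these libraries where they do the work, as an engineer would, in place of code of your own. Each camera call takes 0.05 s, during which the arm holds its last target.

### The job

The amber bottle in the bench clamp is about to be heated, so its cap must be left vented: screw the black cap that is started on its thread clockwise all the way down until it bottoms out, then back it off a quarter turn. Finish while still holding the cap still in the gripper at that position, without letting go, and leave the other things on the bench where they are.

Things in the scene. Friction and masses are not known exactly. Their poses are not given: they have to be found in the camera images.
- cap (a joint): turning of the cap on the amber bottle, rad: 0 = screwed fully down to its hard stop (bottomed out), growing as it is unscrewed, counter-clockwise from above (clockwise tightens). Already started on its thread, 2.0 to 4.2 rad open at first, so it takes several grasps. It rises 0.64 mm per rad (4 mm a turn), drags steadily with about 0.1 N m and stays where it is left
- cap_centre (a point): centre (on the axis, half-way up) of the cap: upright ribbed black cylinder, 41 mm diameter, 28 mm tall, on top a moulded bar (18 x 5 x 4 mm) from the centre to the rim along its own -x; axes turn with the cap, z up. Fully down, its centre is 138 mm above the bench. Side free all round; below it the 33 mm neck, and from 15 mm below its underside the shoulder, widening to the 60 mm body
- stand: fixed bench clamp: dark steel base plate 130 x 120 x 12 mm with low aluminium jaws (up to 62 mm high) that hold the amber glass bottle (60 mm diameter, centred on the plate) so that it can neither turn nor move; origin: centre of the plate's underside, z up, the bottle's and cap's axis passes through it
- big_bottle: bystander: loose large black bottle, 90 mm diameter, 190 mm tall, standing upright; origin: centre of its underside
- mid_bottle: bystander: loose black bottle, 72 mm diameter, 150 mm tall, standing upright; origin: centre of its underside
- beaker: bystander: loose glass beaker, 68 mm diameter, 85 mm tall; origin: centre of its underside
- dish: bystander: loose shallow white dish beside the clamp, 80 mm diameter, 16 mm high; origin: centre of its underside
- spare_cap: bystander: loose small black cap lying open side up beside the clamp, 36 mm diameter, 16 mm high; origin: centre of its underside
- spatula: bystander: loose steel spoon spatula lying on the bench in front of the clamp, 160 mm long; origin: on the bench, near the middle of its length
- weight: bystander: loose steel calibration weight with a knob, 28 mm diameter, 45 mm tall; origin: centre of its underside

How it is judged:
On the way:
1. the cap is screwed down to its stop with the gripper (within 0.07 rad) (value of joint cap below 0.07 rad and contact force between the fingers and cap above 3 N), for 0.2 s.
At the end, for the whole second after the job is handed in: after bottoming out, the cap stands a quarter turn open (1.57 rad, within 0.26 rad, about 15 degrees), still, gripped by the fingers with more than 3 N, the cap between them (grasp point within 20 mm of its axis), and every bystander is within 30 mm of where it stood (value of joint cap between 1.311 and 1.831 rad and velocity of joint cap between -0.05 and 0.05 rad/s and contact force between the fingers and cap above 3 N and horizontal distance between the grasp point and cap_centre below 0.02 m and distance of each of big_bottle, mid_bottle, beaker, dish, spare_cap, spatula, weight from where it was at the start of the episode below 0.03 m); the arm keeps its last pose, push and grip.
It fails at once if a bystander is shifted by more than 30 mm (distance of any of big_bottle, mid_bottle, beaker, dish, spare_cap, spatula, weight from where it was at the start of the episode above 0.03 m).
It also fails if it takes over 53 s, if anything falls off the work surface, if the arm or the gripper's body presses on something with over 40 N, if the wrist force passes 120 N, or if a joint passes its speed limit or range.

## Working session

There is one attempt and no reset: what is moved stays moved. The work goes in short steps, Python scripts to look and compute and a tool call to move; the robot and the scene stay as the last step left them, time stands still between calls to the robot, and variables do not carry over. Pictures are saved under pics/ and viewed, and the job is handed in when it is done.

Besides the shell and the picture viewer there is one more tool, called after "Emit:" in YAML: its name, and indented under it one key for each argument. drive_tool: Moves the arm, as the interface text tells. Its arguments: {"type":"object","properties":{"targets":{"type":"array"}},"required":["targets"]}

```bash
mkdir -p pics; python3 - <<'E'
from rig import telemetry,get_image,recognise
import cv2
s=telemetry.read_state()
for k,v in s.items(): print(k,v)
for n in ["scene","top"]:
    p=get_image(n); cv2.imwrite(f"pics/{n}0.png",p["img"][:,:,::-1])
    print(n,p["eye"],p["orientation"],p["camera_matrix"],p["distortion"])
    for t in ["cap","cap_centre","stand","big_bottle","mid_bottle","beaker","dish","spare_cap","spatula","weight"]:
        print(t,[(d["p"],d["position"]) for d in recognise(t,p)][:2])
E
```

```text
time_s 0.0
joints [ 1.37981387  0.69000336 -0.19450314  1.56636194  0.15733664  0.90248806
 -0.21509541]
joint_vel [-0.00150797 -0.00041663  0.00080776 -0.00035989  0.00145935 -0.00164242
 -0.00094574]
joint_torque [-1.40542020e-04 -5.39609492e+01 -1.26701865e+00 -1.58542460e+01
  8.96383077e-03  9.54630843e-03 -1.39742417e-05]
tool_pos [ 0.13909854 -0.60865314  0.23046691]
eef_rot [ 9.93684398e-01  1.12207159e-01 -1.87698928e-04 -9.13792356e-04]
contact_force [-0.11752171 -0.37921592 -0.48738161]
moment [-0.02636924  0.03854755  0.02668303]
finger_gap 0.0852625547696434
scene [1.10013197 0.26300862 0.99780724] [ 0.49930004  0.8196406  -0.23583448 -0.15254788] [[591.31179471   0.         315.6387129 ]
 [  0.         591.31179471 239.18896014]
 [  0.           0.           1.        ]] [-0.12310677  0.          0.          0.          0.        ]
cap [(0.74, [0.5162, 0.036, 0.1528])]
cap_centre [(0.67, [0.5152, 0.0388, 0.152])]
stand [(0.79, [0.5359, 0.0464, 0.0495]), (0.2, [0.5573, 0.1579, 0.0095])]
big_bottle []
mid_bottle [(0.97, [0.5544, -0.3347, 0.1003])]
beaker [(0.73, [0.7315, 
[... 329 characters left out ...]
 0.         317.18571958]
 [  0.         524.36599705 242.18511574]
 [  0.           0.           1.        ]] [-0.10071891  0.          0.          0.          0.        ]
cap [(0.55, [0.5062, 0.0336, 0.1552])]
cap_centre [(0.64, [0.5113, 0.0298, 0.1524])]
stand [(0.92, [0.507, 0.0323, 0.0094])]
big_bottle [(0.88, [0.5372, 0.3132, 0.1493])]
mid_bottle [(0.94, [0.5329, -0.3365, 0.1167])]
beaker [(0.97, [0.7512, 0.2673, 0.0482])]
dish [(0.75, [0.561, 0.161, 0.0101]), (0.68, [0.5079, 0.0318, 0.0096])]
spare_cap [(0.58, [0.4676, -0.0724, 0.0017]), (0.43, [0.5375, 0.3132, 0.1518])]
spatula [(0.8, [0.4026, 0.085, 0.012])]
weight [(0.63, [0.7531, 0.2706, 0.0455]), (0.46, [0.749, -0.2634, 0.0345])]
```

View pics/scene0.png

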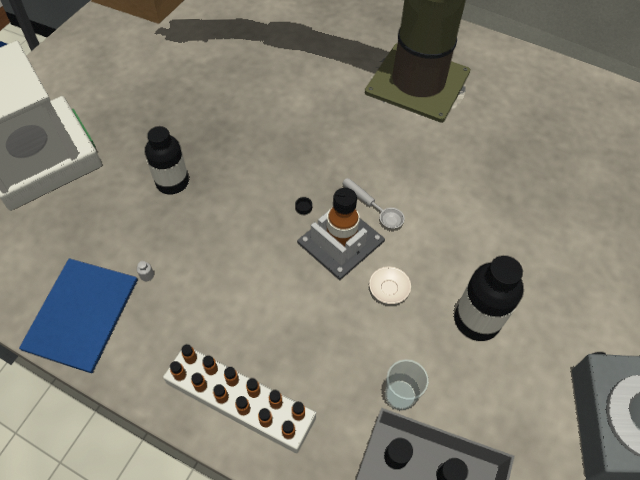

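View pics/top0.png

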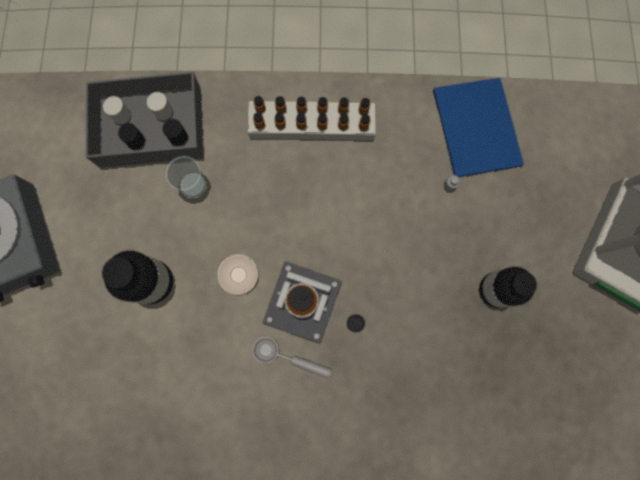

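The scene picture shows the amber bottle with its black cap at about (344,200), in the clamp. In the top picture the cap is at about (302,300), the spatula in front at (290,355), the spare cap at (356,323) and the dish at (238,274). Next I zoom in to get the cap axis and bar angle.

```bash
cat > h.py <<'E'
import numpy as np,cv2
from scipy.spatial.transform import Rotation as R
def ray(p,uv):
    K=np.array(p["camera_matrix"]);d=np.array(p["distortion"])
    n=cv2.undistortPoints(np.array([[uv]],float),K,d)[0,0]
    return R.from_quat(p["orientation"]).apply([n[0],n[1],1])
def atz(p,uv,z):
    r=ray(p,uv);e=np.array(p["eye"]);return e+r*(z-e[2])/r[2]
def proj(p,X):
    X=np.atleast_2d(X);c=R.from_quat(p["orientation"]).inv().apply(X-np.array(p["eye"]))
    return cv2.projectPoints(c,np.zeros(3),np.zeros(3),np.array(p["camera_matrix"]),np.array(p["distortion"]))[0][:,0]
def zoom(p,u,v,w,h,f,name):
    c=p["img"][v-h:v+h,u-w:u+w,::-1];c=np.clip(c.astype(float)*1.8,0,255).astype(np.uint8)
    cv2.imwrite(name,cv2.resize(c,None,fx=f,fy=f,interpolation=cv2.INTER_CUBIC))
E
python3 - <<'E'
from h import *
from rig import get_image
import pickle
for n,u,v in [("top",302,300),("scene",344,205)]:
    p=get_image(n); zoom(p,u,v,40,40,7,f"pics/z_{n}.png")
    pickle.dump(dict(p),open(n+".pkl","wb"))
    # project model guess
    for c in [(0.508,0.032),(.512,.032)]:
        print(n,c,proj(p,[[*c,0.154],[*c,0.126],[*c,.012]]).round(1).tolist())
E
cd pics; python3 -c "
import cv2,numpy as np
cv2.imwrite('zz.png',np.hstack([cv2.resize(cv2.imread('z_%s.png'%n),(400,400)) for n in ('top','scene')]))"
```

```text
top (0.508, 0.032) [[301.6, 299.1], [301.9, 299.8], [302.9, 302.5]]
top (0.512, 0.032) [[301.7, 296.7], [302.0, 297.5], [303.0, 300.5]]
scene (0.508, 0.032) [[344.5, 195.7], [343.6, 205.0], [340.5, 238.7]]
scene (0.512, 0.032) [[343.5, 197.3], [342.7, 206.5], [339.6, 240.2]]
```

View pics/zz.png

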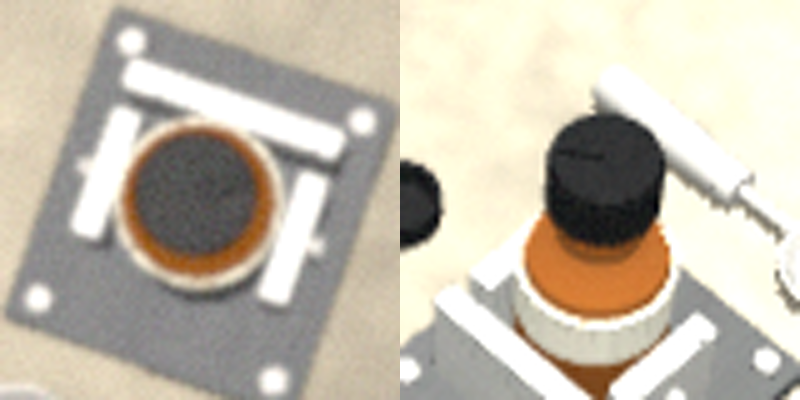

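Emit:
drive_tool:
  targets:
    - [-1,[2.3,4,1],[0,0,0]]
    - [-1,[2.3,4,1],[0,0,0]]
    - [-1,[2.3,4,1],[0,0,0]]
    - [-1,[2.3,4,0],[0,0,0]]
    - [-1,[2.3,4,0],[0,0,0]]
    - [-1,[2.3,4,0],[0,0,0]]
    - [-1,[2.3,4,0],[0,0,0]]
    - [-1,[2.3,4,0],[0,0,0]]

```text
time_s: 2.0
tool_pos: [0.3242, -0.2878, 0.2616]
eef_rot: [0.994, 0.112, 0.0, 0.0]
contact_force: [0.9, -0.8, 0.5]
finger_gap: 0.0853
```

```bash
cat > st.py <<'E'
from rig import telemetry
import numpy as np
from scipy.spatial.transform import Rotation as R
s=telemetry.read_state()
m=R.from_quat(s["eef_rot"]).as_matrix()
print(round(s["time_s"],2),"j",np.round(s["joints"],3),"tcp",np.round(s["tool_pos"],4),"yaw_y",round(np.arctan2(m[1,1],m[0,1]),4),"z",m[:,2].round(3),"F",np.round(s["contact_force"],1),"M",np.round(s["moment"],2),"gap",round(s["finger_gap"],4))
E
python3 st.py
```

```text
2.0 j [ 0.764  0.401 -0.206  2.073  0.128  0.678 -0.872] tcp [ 0.3242 -0.2878  0.2616] yaw_y -1.3462 z [ 0.001 -0.001 -1.   ] F [ 0.9 -0.8  0.5] M [-0.01 -0.03 -0.01] gap 0.0853
```

Emit:
drive_tool:
  targets:
    - [-1,[2.3,4,0],[0,0,0.149]]
    - [-1,[2.3,4,0],[0,0,0.149]]
    - [-1,[2.3,4,0],[0,0,0.149]]
    - [-1,[2.3,4,0],[0,0,0.149]]
    - [-1,[2.3,4,0],[0,0,0.149]]
    - [-1,[2.3,4,0],[0,0,0.149]]
    - [-1,[2.3,4,0],[0,0,0.149]]
    - [-1,[2.3,4,0],[0,0,0.149]]

```text
time_s: 2.8
tool_pos: [0.5082, 0.0324, 0.2616]
eef_rot: [0.757, 0.653, 0.0, 0.0]
contact_force: [0.7, -0.5, 0.2]
finger_gap: 0.0852
```

```bash
python3 st.py; python3 - <<'E'
from h import *
from rig import get_image,recognise
p=get_image("wrist");cv2.imwrite("pics/w1.png",p["img"][:,:,::-1])
print(p["eye"],[(d["p"],d["position"]) for d in recognise("cap",p)])
print(proj(p,[[.508,.033,.154],[.508,.033,.126]]))
E
```

```text
2.8 j [ 0.188  0.535 -0.537  1.862  0.358  0.841 -0.678] tcp [0.5082 0.0324 0.2616] yaw_y -0.1481 z [ 0.001 -0.    -1.   ] F [ 0.7 -0.5  0.2] M [-0.   -0.09 -0.03] gap 0.0852
[0.51817275 0.10045685 0.40570737] [(0.76, [0.5089, 0.0332, 0.1584])]
[[316.56996818 238.22839175]
 [316.58633321 229.26418215]]
```

View pics/w1.png

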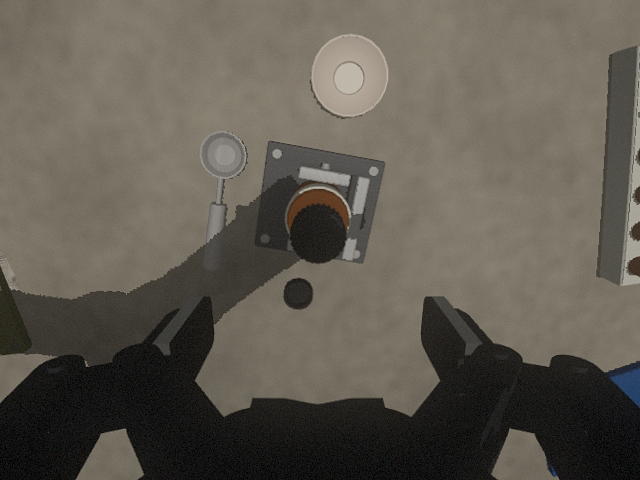

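Wrist picture: the cap is at about (318,233), and the projected (0.508, 0.033) comes out at (316.6, 234), which agrees. I now wind the wrist counter-clockwise so that it has room for the long clockwise turn.

Emit:
drive_tool:
  targets:
    - [-1,[0,0,0],[0,0,0.149]]
    - [-1,[0,0,0],[0,0,0.149]]
    - [-1,[0,0,0],[0,0,0.149]]
    - [-1,[0,0,0],[0,0,0.149]]
    - [-1,[0,0,0],[0,0,0.149]]
    - [-1,[0,0,0],[0,0,0.149]]
    - [-1,[0,0,0],[0,0,0.149]]
    - [-1,[0,0,0],[0,0,0.149]]

```text
time_s: 3.7
tool_pos: [0.5072, 0.0299, 0.2613]
eef_rot: [0.261, 0.965, -0.0, 0.0]
contact_force: [0.3, 0.2, -0.6]
finger_gap: 0.0855
```

Emit:
drive_tool:
  targets:
    - [-1,[0,0,0],[0,0,0.149]]
    - [-1,[0,0,0],[0,0,0.149]]
    - [-1,[0,0,0],[0,0,0.149]]
    - [-1,[0,0,0],[0,0,0.149]]
    - [-1,[0,0,0],[0,0,0.149]]
    - [-1,[0,0,0],[0,0,0.149]]
    - [-1,[0,0,0],[0,0,0.149]]
    - [-1,[0,0,0],[0,0,0.149]]

```text
time_s: 4.5
tool_pos: [0.5072, 0.0299, 0.2612]
eef_rot: [-0.326, 0.945, -0.0, -0.0]
contact_force: [0.4, 0.7, -0.7]
finger_gap: 0.0853
```

```bash
python3 st.py; python3 - <<'E'
from h import *
from rig import get_image,recognise
p=get_image("wrist");cv2.imwrite("pics/w2.png",p["img"][:,:,::-1])
print(p["eye"],[(d["p"],d["position"]) for d in recognise("cap",p)])
print(proj(p,[[.508,.033,.154],[.508,.033,.126],[.508,.033,.012]]))
u,v=proj(p,[[.508,.033,.14]])[0].astype(int);zoom(p,u,v,50,50,6,"pics/w2z.png")
E
```

```text
4.5 j [ 0.525  0.741 -1.201  1.849  0.776  1.119  1.268] tcp [0.5072 0.0299 0.2612] yaw_y 2.2345 z [-0.    -0.001 -1.   ] F [ 0.4  0.7 -0.7] M [-0.   -0.   -0.03] gap 0.0853
[ 0.45354699 -0.01140477  0.40540091] [(0.91, [0.5053, 0.0313, 0.1527])]
[[319.13673375 241.30163645]
 [318.96263871 232.08755376]
 [318.49720885 207.48268622]]
```

View pics/w2z.png

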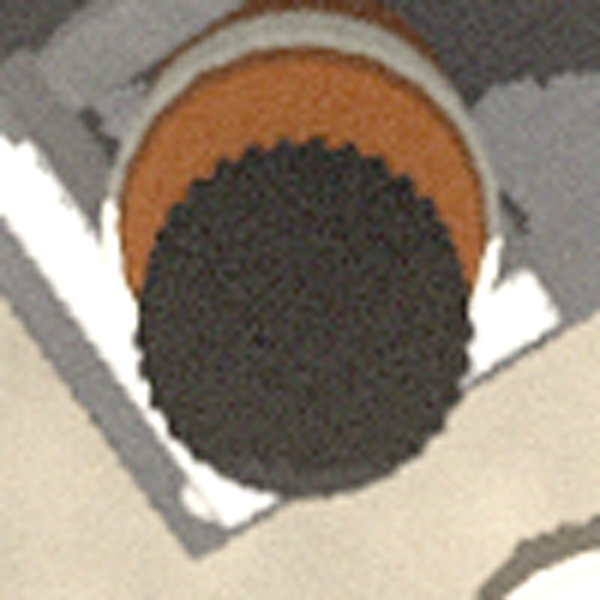

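Emit:
drive_tool:
  targets:
    - [-1,[0.0,0.3,0],[0,0,0.14]]
    - [-1,[0,0,0],[0,0,0.14]]
    - [-1,[0,0,-1],[0,0,0.14]]
    - [-1,[0,0,-2],[0,0,0.14]]
    - [-1,[0,0,-2],[0,0,0.14]]
    - [-1,[0,0,-2],[0,0,0.14]]
    - [-1,[0,0,0],[0,0,0]]
    - [-1,[0,0,0],[0,0,0]]

```text
time_s: 5.4
tool_pos: [0.5073, 0.0337, 0.1916]
eef_rot: [-0.679, 0.734, 0.0, -0.0]
contact_force: [0.4, 0.4, 1.0]
finger_gap: 0.0858
```

```bash
python3 st.py
```

```text
5.4 j [ 0.533  0.931 -1.315  1.928  1.008  1.161  1.876] tcp [0.5073 0.0337 0.1916] yaw_y 3.0647 z [-0.001  0.    -1.   ] F [0.4 0.4 1. ] M [0.02 0.04 0.01] gap 0.0858
```

Emit:
drive_tool:
  targets:
    - [-1,[0,0,-1.2],[0,0,0]]
    - [-1,[0,0,-1.2],[0,0,0]]
    - [-1,[0,0,-1.2],[0,0,0]]
    - [-1,[0,0,-1.2],[0,0,0]]
    - [-1,[0,0,-1.2],[0,0,0]]
    - [-1,[0,0,-1.2],[0,0,0]]
    - [-1,[0,0,0],[0,0,0]]
    - [-1,[0,0,0],[0,0,0]]

```text
time_s: 6.2
tool_pos: [0.5072, 0.0339, 0.1191]
eef_rot: [-0.681, 0.732, 0.0, -0.0]
contact_force: [0.3, -0.2, -0.3]
finger_gap: 0.0852
```

```bash
python3 st.py;  python3 - <<'E'
from h import *
from rig import get_image
p=get_image("scene");zoom(p,344,195,60,45,6,"pics/s3.png")
p=get_image("wrist");cv2.imwrite("pics/w3.png",p["img"][:,:,::-1])
print(proj(p,[[.508,.033,.154]]))
E
```

```text
6.2 j [ 0.491  1.03  -1.228  1.987  1.156  1.079  1.776] tcp [0.5072 0.0339 0.1191] yaw_y 3.0702 z [-0.001  0.    -1.   ] F [ 0.3 -0.2 -0.3] M [-0.03  0.01 -0.02] gap 0.0852
[[315.30225947 339.49032543]]
```

View pics/w3.png

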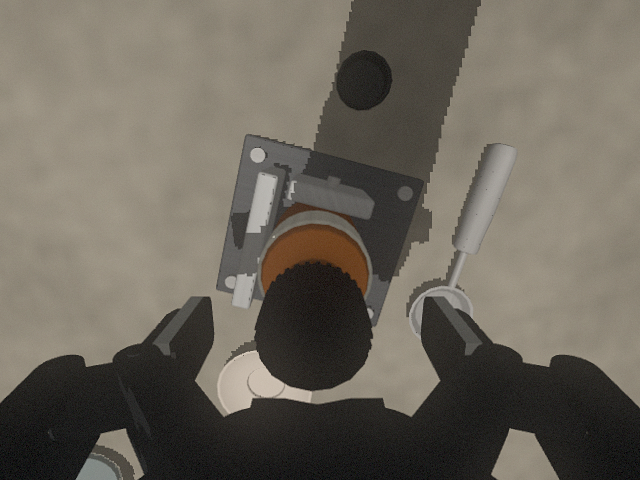

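View pics/s3.png

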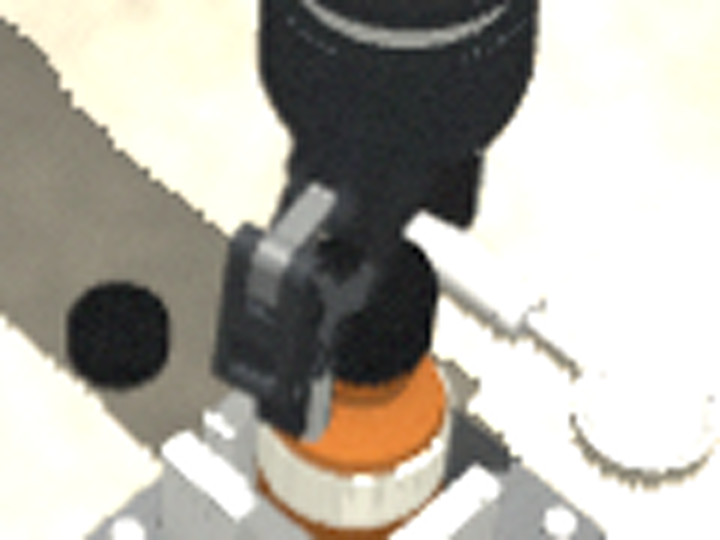

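The cap is centred between the open fingers (cap at u≈314, the fingers' midpoint at 318). Now I close.

Emit:
drive_tool:
  targets:
    - [1,[0,0,0],[0,0,0]]
    - [1,[0,0,0],[0,0,0]]
    - [1,[0,0,0],[0,0,0]]
    - [1,[0,0,0],[0,0,0]]
    - [1,[0,0,0],[0,0,0]]
    - [1,[0,0,0],[0,0,0]]
    - [1,[0,0,0],[0,0,0]]
    - [1,[0,0,0],[0,0,0]]

```text
time_s: 7.1
tool_pos: [0.5089, 0.0337, 0.1201]
eef_rot: [-0.681, 0.732, -0.001, 0.001]
contact_force: [4.2, -2.1, 5.5]
finger_gap: 0.0393
```

```bash
python3 st.py;  python3 - <<'E'
from h import *
from rig import get_image
p=get_image("scene");zoom(p,344,195,60,45,6,"pics/s4.png")
E
```

```text
7.1 j [ 0.492  1.028 -1.228  1.985  1.158  1.08   1.776] tcp [0.5089 0.0337 0.1201] yaw_y 3.0691 z [ 0.003 -0.    -1.   ] F [ 4.2 -2.1  5.5] M [-0.41 -0.72 -0.02] gap 0.0393
```

View pics/s4.png

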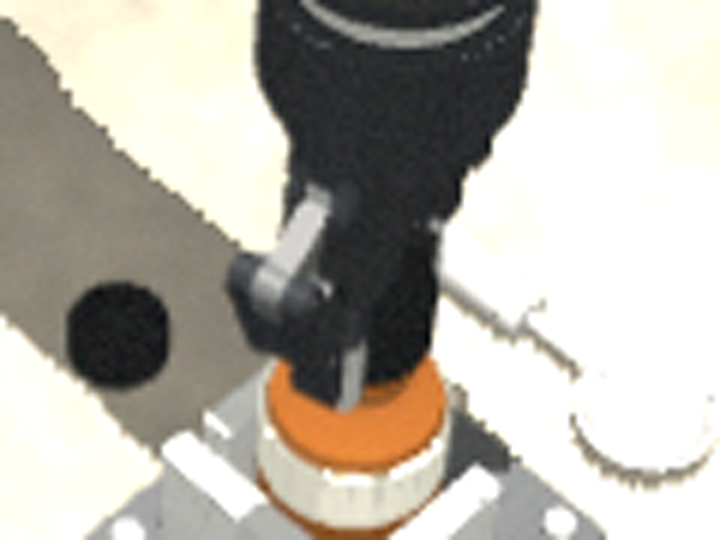

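The cap is gripped, with a gap of 39 mm. I now turn it clockwise and follow it down.

Emit:
drive_tool:
  targets:
    - [1,[0.1,0,0],[0,0,-0.05]]
    - [1,[0.05,0,0],[0,0,-0.1]]
    - [1,[0,0,-0.01],[0,0,-0.1]]
    - [1,[0,0,-0.01],[0,0,-0.1]]
    - [1,[0,0,-0.01],[0,0,-0.1]]
    - [1,[0,0,-0.01],[0,0,-0.1]]
    - [1,[0,0,-0.01],[0,0,-0.1]]
    - [1,[0,0,0],[0,0,0]]

```text
time_s: 7.95
tool_pos: [0.5092, 0.0336, 0.1196]
eef_rot: [-0.411, 0.912, -0.001, 0.0]
contact_force: [1.3, -1.6, 7.4]
finger_gap: 0.0396
```

```bash
python3 st.py
```

```text
7.95 j [ 0.457  0.974 -1.126  1.984  1.111  0.987  1.169] tcp [0.5092 0.0336 0.1196] yaw_y 2.4176 z [ 0.001 -0.001 -1.   ] F [ 1.3 -1.6  7.4] M [-0.32 -0.09 -0.09] gap 0.0396
```

Emit:
drive_tool:
  targets:
    - [1,[0,0,-0.01],[0,0,-0.1]]
    - [1,[0,0,-0.01],[0,0,-0.1]]
    - [1,[0,0,-0.01],[0,0,-0.1]]
    - [1,[0,0,-0.01],[0,0,-0.1]]
    - [1,[0,0,0],[0,0,-0.1]]
    - [1,[0,0,-0.01],[0,0,-0.1]]
    - [1,[0,0,0],[0,0,-0.1]]
    - [1,[0,0,0],[0,0,0]]

```text
time_s: 8.75
tool_pos: [0.5094, 0.0333, 0.1191]
eef_rot: [-0.073, 0.997, -0.001, 0.001]
contact_force: [0.7, -1.7, 8.3]
finger_gap: 0.0399
```

```bash
python3 st.py
```

```text
8.75 j [ 0.406  0.914 -0.999  1.987  1.049  0.879  0.527] tcp [0.5094 0.0333 0.1191] yaw_y 1.7173 z [ 0.001 -0.001 -1.   ] F [ 0.7 -1.7  8.3] M [-0.4  -0.17 -0.06] gap 0.0399
```

Emit:
drive_tool:
  targets:
    - [1,[0,0,-0.01],[0,0,-0.1]]
    - [1,[0,0,-0.01],[0,0,-0.1]]
    - [1,[0,0,-0.01],[0,0,-0.1]]
    - [1,[0,0,-0.01],[0,0,-0.1]]
    - [1,[0,0,0],[0,0,-0.1]]
    - [1,[0,0,0],[0,0,0]]
    - [1,[0,0,0],[0,0,0]]
    - [1,[0,0,0],[0,0,0]]

```text
time_s: 9.55
tool_pos: [0.5094, 0.0331, 0.1188]
eef_rot: [0.175, 0.985, -0.001, 0.001]
contact_force: [0.0, -2.5, 9.5]
finger_gap: 0.0396
```

```bash
python3 st.py
```

```text
9.55 j [ 0.36   0.873 -0.897  1.989  0.993  0.799  0.083] tcp [0.5094 0.0331 0.1188] yaw_y 1.2189 z [ 0.001 -0.001 -1.   ] F [ 0.  -2.5  9.5] M [-0.61 -0.17 -0.08] gap 0.0396
```

Emit:
drive_tool:
  targets:
    - [1,[0,0,0],[0,0,-0.08]]
    - [1,[0,0,0],[0,0,-0.08]]
    - [1,[0,0,-0.01],[0,0,-0.08]]
    - [1,[0,0,0],[0,0,-0.08]]
    - [1,[0,0,0],[0,0,-0.08]]
    - [1,[0,0,0],[0,0,0]]
    - [1,[0,0,0],[0,0,0]]
    - [1,[0,0,0],[0,0,0]]

```text
time_s: 10.35
tool_pos: [0.5093, 0.0329, 0.1186]
eef_rot: [0.364, 0.931, -0.001, 0.002]
contact_force: [1.5, -4.2, 8.4]
finger_gap: 0.0395
```

```bash
python3 st.py
```

```text
10.35 j [ 0.315  0.841 -0.807  1.992  0.939  0.735 -0.259] tcp [0.5093 0.0329 0.1186] yaw_y 0.8262 z [ 0.002 -0.003 -1.   ] F [ 1.5 -4.2  8.4] M [-0.83 -0.32  1.64] gap 0.0395
```

Mz has jumped from about -0.08 to +1.64 N m, which looks like the stop after roughly 2.0 to 2.2 rad. I nudge slightly further to confirm.

Emit:
drive_tool:
  targets:
    - [1,[0,0,0],[0,0,-0.03]]
    - [1,[0,0,0],[0,0,-0.03]]
    - [1,[0,0,0],[0,0,0]]
    - [1,[0,0,0],[0,0,0]]
    - [1,[0,0,0],[0,0,0]]
    - [1,[0,0,0],[0,0,0]]
    - [1,[0,0,0],[0,0,0]]
    - [1,[0,0,0],[0,0,0]]

```text
time_s: 11.15
tool_pos: [0.5093, 0.0329, 0.1185]
eef_rot: [0.393, 0.92, -0.001, 0.001]
contact_force: [1.5, -3.9, 7.5]
finger_gap: 0.0399
```

```bash
python3 st.py
```

```text
11.15 j [ 0.308  0.836 -0.793  1.993  0.929  0.725 -0.311] tcp [0.5093 0.0329 0.1185] yaw_y 0.764 z [ 0.002 -0.002 -1.   ] F [ 1.5 -3.9  7.5] M [-0.84 -0.23  1.1 ] gap 0.0399
```

Emit:
drive_tool:
  targets:
    - [1,[0,0,0],[0,0,0.03]]
    - [1,[0,0,0],[0,0,0.03]]
    - [1,[0,0,0],[0,0,0]]
    - [1,[0,0,0],[0,0,0]]
    - [1,[0,0,0],[0,0,0]]
    - [1,[0,0,0],[0,0,0]]
    - [1,[0,0,0],[0,0,0]]
    - [1,[0,0,0],[0,0,0]]

```text
time_s: 11.95
tool_pos: [0.5093, 0.0329, 0.1185]
eef_rot: [0.367, 0.93, -0.0, 0.001]
contact_force: [0.8, -2.8, 8.8]
finger_gap: 0.0396
```

```bash
python3 st.py
```

```text
11.95 j [ 0.316  0.841 -0.807  1.992  0.937  0.734 -0.263] tcp [0.5093 0.0329 0.1185] yaw_y 0.8194 z [ 0.001 -0.002 -1.   ] F [ 0.8 -2.8  8.8] M [-0.64 -0.19  0.05] gap 0.0396
```

The torque peaked, slipped and then unloaded within 0.06 rad, so the cap is on its stop. Zero is at a tool yaw of about 0.81, so the target is about 2.38. Now I back off and follow the rise of 1 mm.

Emit:
drive_tool:
  targets:
    - [1,[0,0,0.01],[0,0,0.1]]
    - [1,[0,0,0.01],[0,0,0.1]]
    - [1,[0,0,0],[0,0,0.1]]
    - [1,[0,0,0.01],[0,0,0.1]]
    - [1,[0,0,0.01],[0,0,0.1]]
    - [1,[0,0,0],[0,0,0.1]]
    - [1,[0,0,0.01],[0,0,0.1]]
    - [1,[0,0,0],[0,0,0.1]]

```text
time_s: 12.75
tool_pos: [0.5094, 0.0333, 0.119]
eef_rot: [-0.026, 1.0, -0.0, 0.001]
contact_force: [1.0, -2.5, 8.8]
finger_gap: 0.0399
```

```bash
python3 st.py
```

```text
12.75 j [ 0.4    0.909 -0.985  1.987  1.041  0.867  0.441] tcp [0.5094 0.0333 0.119 ] yaw_y 1.623 z [ 0.001 -0.001 -1.   ] F [ 1.  -2.5  8.8] M [-0.5  -0.19 -0.17] gap 0.0399
```

Emit:
drive_tool:
  targets:
    - [1,[0,0,0.01],[0,0,0.1]]
    - [1,[0,0,0.01],[0,0,0.1]]
    - [1,[0,0,0],[0,0,0.1]]
    - [1,[0,0,0.01],[0,0,0.1]]
    - [1,[0,0,0.01],[0,0,0.1]]
    - [1,[0,0,0],[0,0,0.1]]
    - [1,[0,0,0.01],[0,0,0.1]]
    - [1,[0,0,0],[0,0,0]]

```text
time_s: 13.55
tool_pos: [0.5093, 0.0335, 0.1195]
eef_rot: [-0.367, 0.93, -0.0, 0.0]
contact_force: [1.0, -2.2, 7.9]
finger_gap: 0.0398
```

```bash
python3 st.py
```

```text
13.55 j [ 0.453  0.97  -1.117  1.984  1.106  0.978  1.078] tcp [0.5093 0.0335 0.1195] yaw_y 2.3218 z [ 0.001 -0.    -1.   ] F [ 1.  -2.2  7.9] M [-0.57 -0.23  0.15] gap 0.0398
```

Emit:
drive_tool:
  targets:
    - [1,[0,0,0],[0,0,0.06]]
    - [1,[0,0,0],[0,0,0]]
    - [1,[0,0,0],[0,0,0]]
    - [1,[0,0,0],[0,0,0]]
    - [1,[0,0,0],[0,0,0]]
    - [1,[0,0,0],[0,0,0]]
    - [1,[0,0,0],[0,0,0]]
    - [1,[0,0,0],[0,0,0]]

```text
time_s: 14.35
tool_pos: [0.5092, 0.0336, 0.1195]
eef_rot: [-0.394, 0.919, -0.001, 0.0]
contact_force: [0.2, -1.5, 7.5]
finger_gap: 0.0398
```

```bash
python3 st.py; python3 - <<'E'
from h import *
from rig import get_image,recognise
p=get_image("wrist");cv2.imwrite("pics/w5.png",p["img"][:,:,::-1])
p=get_image("scene");zoom(p,344,195,60,45,6,"pics/s5.png")
p2=get_image("top")
for t in ["big_bottle","mid_bottle","beaker","dish","spare_cap","spatula","weight"]:
    print(t,[[(d["p"],d["position"]) for d in recognise(t,q)][:1] for q in (p,p2)])
E
python3 st.py
```

```text
14.35 j [ 0.457  0.974 -1.126  1.984  1.111  0.987  1.132] tcp [0.5092 0.0336 0.1195] yaw_y 2.3802 z [ 0.001 -0.001 -1.   ] F [ 0.2 -1.5  7.5] M [-0.49 -0.12  0.12] gap 0.0398
big_bottle [[(0.64, [0.5713, 0.3306, 0.1397])], [(0.87, [0.5369, 0.316, 0.1515])]]
mid_bottle [[(0.79, [0.5542, -0.3364, 0.0969])], [(0.79, [0.5406, -0.3368, 0.1185])]]
beaker [[(0.73, [0.7322, 0.2642, 0.0437])], [(0.58, [0.7534, 0.2722, 0.0463])]]
dish [[(0.85, [0.5564, 0.1597, 0.0124])], [(0.59, [0.5639, 0.1642, 0.0061])]]
spare_cap [[(0.48, [0.4674, -0.0723, 0.0099])], [(0.72, [0.7516, 0.2705, 0.0467])]]
spatula [[(0.62, [0.4074, 0.0919, 0.0121])], [(0.86, [0.3996, 0.0852, 0.0129])]]
weight [[(0.68, [0.757, -0.2596, 0.029])], [(0.67, [0.7491, -0.2644, 0.0325])]]
15.2 j [ 0.457  0.974 -1.126  1.984  1.111  0.987  1.131] tcp [0.5093 0.0335 0.1195] yaw_y 2.3801 z [ 0.001 -0.001 -1.   ] F [ 1.7 -1.9  7.2] M [-0.48 -0.22  0.12] gap 0.0398
```

View pics/w5.png

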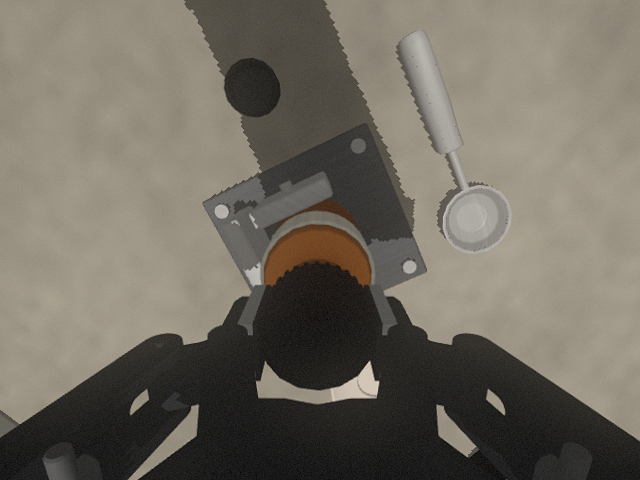

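View pics/s5.png

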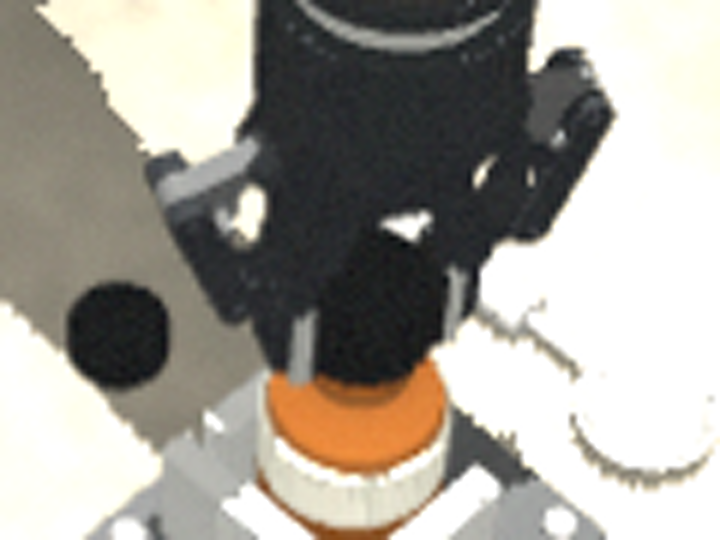

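```bash
python3 - <<'E'
import cv2,numpy as np
o=[]
for n in ("w3","w5"):
    c=cv2.imread(f"pics/{n}.png")[255:395,250:385].astype(float)
    c=cv2.GaussianBlur(c,(0,0),1)
    o.append(cv2.resize(np.clip((c-10)*6,0,255).astype(np.uint8),(395,410),interpolation=cv2.INTER_CUBIC))
cv2.imwrite("pics/cmp.png",np.hstack(o))
E
```

```text
(no output)
```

View pics/cmp.png

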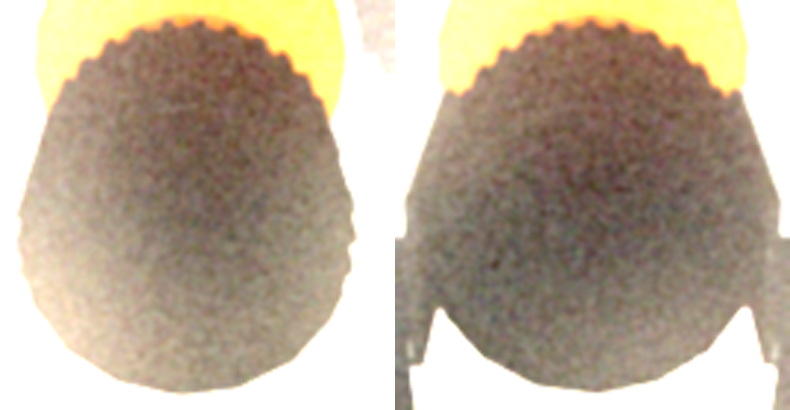

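```bash
python3 -c "
from rig import close_job
print(close_job())"
```

```text
the job is handed in; nothing more can be done
None
```

I screwed the cap down to its stop in one grasp, backed it off a quarter turn, and handed in at about 15 s still gripping it. The job was handed in without a verdict, so I don't have one.

- **Screwing down:** I turned the cap about 2.2 rad clockwise. At the stop the torque rose from about 0 to 1.64 N m. It then fell to 1.1 as the fingers slipped a little on the further nudge, and to about 0 once unloaded.
- **Backing off:** I turned the tool 1.56 rad counter-clockwise from that unloaded position, with only drag-sized torque on the way. The zero point comes from the torque reading alone, so the cap angle is good to about 0.06 rad.
- **Last checks:**
    - The tool was still, with a finger gap of 39.8 mm and the cap visible between the fingers.
    - By the camera measurements, the grasp point is within about 2 mm of the cap axis.
    - **Bystanders:** all showed within about 10 mm of where they started. The exceptions are one wrong match for the spare cap in the top view, which was the beaker, and the big bottle in the scene view, which had no earlier detection there to compare with. In the other view, the spare cap and big bottle were each within 3 mm.
- **Check that failed:** I could not make out the moulded bar on the black cap top in the wrist pictures, so there is no visual confirmation of the cap angle.

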